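Face up the muddled shelf tray in the bread aisle

TASK

Customers have muddled this shelf tray: the jam jar, the tin and the square honey jar at the front each stand in a wrong lane, and a carton of rusks was left on the counter. Put all four back so that each stands upright at the front place of its own lane, in the middle of the lane and one pack's step in front of its own kind, the square jar and the carton turned square like those behind them; use any free place on the way. Do not let any of them fall over, and leave the ticket printer and the ticket roll where they are.

Things in the scene. Friction and masses are not known exactly. Their poses are not given: they have to be found in the camera images.
- jam_mid (a point): Loose squat round jam jar, lid as wide as the jar: 66 mm diameter, 72 mm high, 0.34 kg; the widest round pack. Starts at the front of the tray before a pair of another kind. Point: its centre, 36 mm above its underside; z along its axis. In the tray, thin wires part four lanes, 115 mm from middle to middle, and fence the front; their tops are 22 mm above the deck.
- tin_mid (a point): Loose slim round metal tin with a paper band: 46 mm diameter, 86 mm high, 0.22 kg; the thinnest round pack. Starts at the front of the tray before a pair of another kind. Point: its centre, 43 mm above its underside; z along its axis.
- honey_mid (a point): Loose square honey jar: glass body 54 x 54 mm, 68 mm high, with a narrower round cap (42 mm diameter) on top, 82 mm high in all, 0.36 kg. Starts at the front of the tray before a pair of another kind, about square. Point: on its axis 41 mm above its underside (27 mm below the body's top edge); x and y square to its flat sides, z up.
- rusk_mid (a point): Loose upright cardboard carton of rusks: 40 mm deep (its x), 58 mm wide (its y), 84 mm high, 0.18 kg. Starts at some angle on the counter between robot and tray. Point: its centre, 42 mm above its underside; z up. Its front and back look alike.
- jam_stock: Two jam jars like the loose one, 95 mm behind each other, in the back of one of the four lanes of the low grey steel tray. Fixed; underside on the tray deck, 20 mm above the counter. Origin: underside centre of the front one of the two; +x to the tray's back, away from the robot, y across the lanes, z up. Front place of the lane: x = -0.095, y = 0 in this frame.
- tin_stock: Two tins like the loose one, 95 mm behind each other, in the back of another lane of the tray. Fixed; underside on the tray deck, 20 mm above the counter. Origin: underside centre of the front one of the two; +x to the tray's back, away from the robot, y across the lanes, z up. Front place of the lane: x = -0.095, y = 0 in this frame.
- honey_stock: Two square jars like the loose one, 95 mm behind each other, in the back of another lane of the tray, square with it. Fixed; underside on the tray deck, 20 mm above the counter. Origin: underside centre of the front one of the two; +x to the tray's back, away from the robot, y across the lanes, z up. Front place of the lane: x = -0.095, y = 0 in this frame.
- rusk_stock: Two cartons like the loose one, 95 mm behind each other, in another lane, wide faces to the front; the lane's front place starts empty. Fixed; underside on the tray deck, 20 mm above the counter. Origin: underside centre of the front one of the two; +x to the tray's back, away from the robot, y across the lanes, z up. Front place of the lane: x = -0.095, y = 0 in this frame.
- printer_mid (a point): A hand-held ticket printer lying on the counter between the robot and the tray, not part of the job: a grey body 52 mm (x) by 125 mm (y) by 44 mm high with a short black handle towards the robot. The point is 20 mm above the counter in the middle of the body.
- roll_mid (a point): A roll of blank paper shelf tickets standing flat on the counter between the robot and the tray, not part of the job: 64 mm diameter, 32 mm high, with a hole 26 mm wide. The point is its centre, 16 mm above the counter.
Things that resemble listed ones, but are neither listed nor needed, are in the scene too. Leave any red or turquoise look-alike of the part that bears jam_mid alone.

How it is judged:
By the outcome, as a careful person would: the job done as asked, in the order asked, and still so for the second after the job is handed in, with the robot touching nothing.
It also fails if it takes over 106 s, if anything falls off the work surface, if the arm or the gripper's body presses on something with over 40 N, if the wrist force passes 120 N, or if a joint passes its speed limit or range.

ROBOT

A 6-joint arm with a two-finger parallel gripper is mounted at the origin on the work surface. World frame = base frame: x ahead of the robot, y to its left, z up, the work surface at z = 0. Lengths are in mm, angles in rad, forces in N, time in s.
With the tool pointing down it reaches from about 350 to 775 mm from the base axis. Payload 7.3 kg.
Tool frame: the origin (TCP) lies between the finger pads; the fingertips stand 17 mm ahead of it and the grasp point (between the pads) lies 2 mm behind it; z points along the fingers, y is the direction in which the jaws open and shut (so a half turn about z gives the same grasp; the last joint's range is limited). The gripper opens to 92 mm and grips with 3 to 60 N. Pads are 19 mm wide; open, the fingers measure 130 mm over their backs; the gripper's body (75 mm by 190 mm) begins 47 mm behind the grasp point.
Start: joints at [-1.418, 0.342, 1.524, -0, 1.275, -0.146], TCP at [154.568, -501.749, 243.741] pointing down, gripper open.
Joint ranges: [-2.53, 2.53], [-0.77, 2.02], [0.04, 2.7], [-1, 4.14], [0.28, 2.66], [-3.11, 3.11]. Speed limits (rad/s): [2.57, 2.57, 3.14, 3.14, 3.14, 3.14].

INTERFACE

Orientations are given as [roll, pitch, yaw] about the fixed x, y, z axes, in that order (R = Rz(yaw) Ry(pitch) Rx(roll)).
In Python, from plant import get_obs, capture, get_calibration, close_job gives the robot as it stands.
- The arm moves only by the tool carry_out, never from a script. Its argument "moves" is one flat list of numbers, 7 for each row, row after row: the shift along the tool's x, y, z normalised to -1 to 1, where 1 is 40 cm, then the turn, a rotation vector about the tool's x, y, z normalised to -1 to 1, where 1 is 30 degrees, then the opening, from 0 (shut) to 1 (fully open). A call has exactly 8 rows; each row is the pose to reach, as a shift and turn from the pose measured when the call began, along the tool's axes at that moment; what a row does not reach only later rows make up. A row lasts 1/10 s, in which the tool goes at most 50 mm and 8.59 degrees, less where a joint would pass 70% of its speed; a pose out of reach is approached as far as the arm can. A call with a number of a shift or a turn outside -1 to 1 is refused whole. A call with a gripper value outside its range is refused whole. The fingers move at their own pace and stop on an object; the grip force is fixed at half the most. Time passes only in rows, so rows that repeat a pose let the fingers close, or fill a call up. It gives the time, the measured TCP pose, the force and the opening at its end, in the units of the state.
- get_obs(): the state, without advancing time (a new reading comes with each control period).
- capture(name): name is "side" or "top" or "wrist"; returns the picture (384x512x3 uint8, red, green, blue); there is no depth.
- get_calibration(name): a dict with "vfov" (degrees; the focal length in pixels is half the picture's height over the tangent of half this angle, whatever the lens; pixels are square), "cx", "cy" (the principal point, pixels), "cam_to_world" (4x4, takes a point from camera to world coordinates). Camera axes: x right, y up, looking along -z (the intrinsics and any distortion apply to the point x, -y, -z); pixel columns grow to the right and rows downward; lengths in mm; the calibration is good to about 2 mm. A picture is of the moment at which its call begins: read the wrist's pose just before it. get_calibration takes no time and is no camera call; for the wrist camera it gives the pose at the moment of the call.
- close_job(): hands the job in, once; it reports no verdict.
The state is a dict: "time": time; "joint_positions": joint angles; "dq": joint speeds; "tau": joint torques, N m; "tool_pos": TCP position; "tcp_rot": TCP orientation; "contact_force": force on the tool from outside, world axes, zero at the start; "moment": the same for the moment, N m; "grip_width": finger opening in mm.
Only numpy, scipy, OpenCV 4.12 (cv2) and the standard library are available. Lean on these libraries where they do the work, as an engineer would, in place of code of your own. Each camera call takes 0.05 s, during which the arm holds its last target.

## Working session

There is one attempt and no reset: what is moved stays moved. The work goes in short steps, Python scripts to look and compute and a tool call to move; the robot and the scene stay as the last step left them, time stands still between calls to the robot, and variables do not carry over. Pictures are saved under pics/ and viewed, and the job is handed in when it is done.

Besides the shell and the picture viewer there is one more tool, called after "Emit:" as name(argument=value, ...) on one line, values as JSON. carry_out: Moves the arm, as the interface text tells. Scaled input: -1 to 1 covers 40 cm each way for a shift and 30 degrees each way for a turn. Its arguments: {"type":"object","properties":{"moves":{"type":"array","items":{"type":"number"}}},"required":["moves"]}

```bash
ls; mkdir -p pics; python3 - <<'E'
from plant import *
import cv2
print(get_obs())
for n in("side","top"):
    c=get_calibration(n);print(n,c)
    cv2.imwrite(f"pics/{n}0.png",capture(n)[:,:,::-1])
print(get_calibration("wrist"))
E
```

```text
pics
{'time': 0.0, 'joint_positions': array([-1.41800789e+00,  3.42717787e-01,  1.52496397e+00,  9.84516711e-06,
        1.27538829e+00, -1.45994501e-01]), 'dq': array([-3.68565138e-04, -9.91249461e-04,  8.44652562e-05, -3.40168100e-04,
       -1.21647602e-03, -7.14513957e-04]), 'tau': array([ 1.25572511e-03, -4.31237555e+01, -2.44221461e+01,  7.17766816e-02,
        5.59993798e-02, -1.49257453e-04]), 'tool_pos': array([ 154.50985479, -501.37802224,  243.06601123]), 'tcp_rot': array([-3.14013235e+00, -2.24239869e-04,  2.98779896e-01]), 'contact_force': array([-0.00592543, -0.07038286, -0.58711655]), 'moment': array([-0.0049612 , -0.01963192, -0.0390611 ]), 'grip_width': 91.23099455864177}
side {'vfov': 52.39226522189702, 'cx': 256.1207411116052, 'cy': 188.16596002357517, 'cam_to_world': array([[-7.66686999e-01,  4.93225352e-01, -4.10998537e-01,
         1.82351418e+02],
       [-6.41851375e-01, -6.03560183e-01,  4.73013655e-01,
         4.30821896e+02],
       [-1.47600257e-02,  6.26453396e-01,  7.79319116e-01,
         8.06307493e+02],
       [ 0.00000000e+00,  0.00000000e+00,  0.00
[... 216 characters left out ...]
e+02],
       [-9.99633257e-01, -2.42894705e-02,  1.19738473e-02,
        -3.27338165e+01],
       [ 8.30333801e-03,  1.45945113e-01,  9.89257842e-01,
         9.63176977e+02],
       [ 0.00000000e+00,  0.00000000e+00,  0.00000000e+00,
         1.00000000e+00]])}
{'vfov': 66.74040383152514, 'cx': 255.7842638480941, 'cy': 192.33245218275582, 'cam_to_world': array([[ 2.94439737e-01,  9.10983717e-01,  2.88814663e-01,
         2.33404079e+02],
       [-9.55668286e-01,  2.81251834e-01,  8.71523523e-02,
        -4.76159710e+02],
       [-1.83527990e-03, -3.01672129e-01,  9.53409963e-01,
         3.84690754e+02],
       [ 0.00000000e+00,  0.00000000e+00,  0.00000000e+00,
         1.00000000e+00]])}
```

View pics/side0.png

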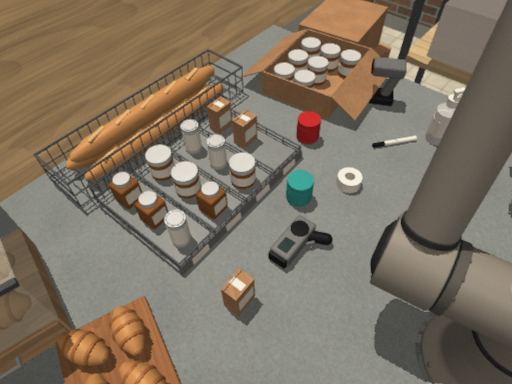

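View pics/top0.png

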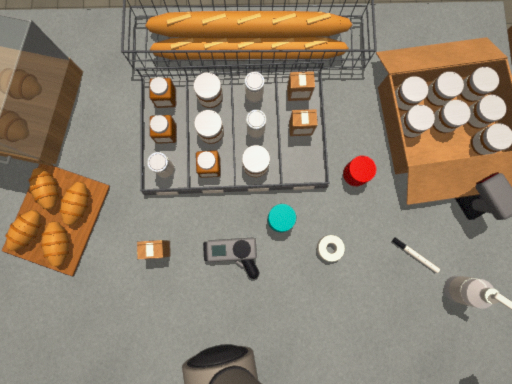

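```bash
cat > h.py <<'E'
import numpy as np, cv2
from plant import *
from scipy.spatial.transform import Rotation as R
def px2w(n,u,v,z,c=None):
    c=c or get_calibration(n);f=192/np.tan(np.radians(c["vfov"]/2));T=c["cam_to_world"]
    d=T[:3,:3]@np.array([(u-c["cx"])/f,-(v-c["cy"])/f,-1.0]);o=T[:3,3]
    return o+d*(z-o[2])/d[2]
def w2px(n,p,c=None):
    c=c or get_calibration(n);f=192/np.tan(np.radians(c["vfov"]/2));T=c["cam_to_world"]
    q=T[:3,:3].T@(np.asarray(p,float)-T[:3,3]);return np.array([c["cx"]+f*q[0]/-q[2],c["cy"]-f*q[1]/-q[2]])
def crop(src,dst,x0,y0,x1,y1,s):
    im=cv2.imread(src)[y0:y1,x0:x1];cv2.imwrite(dst,cv2.resize(im,None,fx=s,fy=s,interpolation=cv2.INTER_CUBIC))
def shot(n,name):
    cv2.imwrite(name,capture(n)[:,:,::-1])
def delta(target,yaw=None):
    o=get_obs();Rm=R.from_euler('xyz',o["tcp_rot"]);p=Rm.inv().apply(np.asarray(target)-o["tool_pos"])/400
    out=list(p)
    if yaw is not None:
        Rt=R.from_euler('xyz',[np.pi,0,yaw]);out+=list(np.degrees((Rm.inv()*Rt).as_rotvec())/30)
    return np.round(out,4)
E
python3 -c "
from h import *
crop('pics/top0.png','pics/c1.png',130,60,335,205,3.9)
crop('pics/top0.png','pics/c2.png',120,180,350,290,3.4)
crop('pics/side0.png','pics/c3.png',90,80,310,245,3.6)
"
```

```text
(no output)
```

View pics/c1.png

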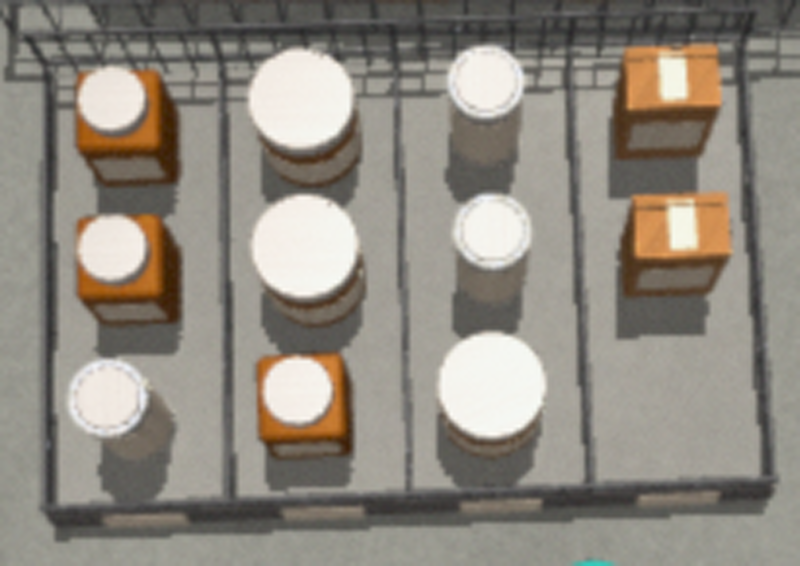

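View pics/c2.png

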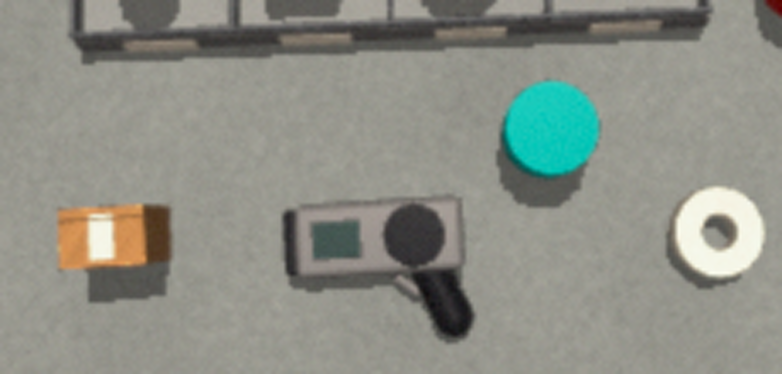

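View pics/c3.png

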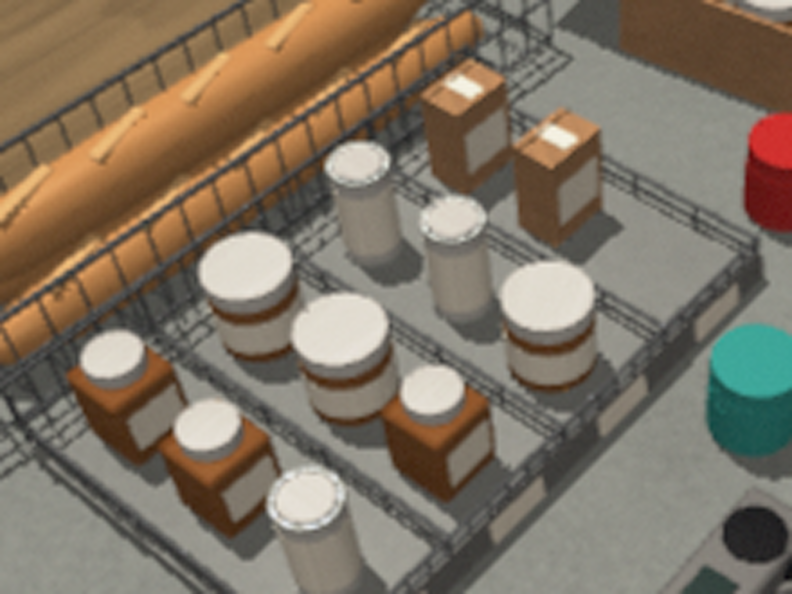

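```bash
cat > m1.py <<'E'
from h import *
g=lambda u,v,z,o=(130,60),s=3.9:np.round(px2w("top",(u+.5)/s-.5+o[0],(v+.5)/s-.5+o[1],z),1)
for n,u,v,z in [("honeyB",112,99,102),("honeyF",113,248,102),("jamB",301,100,92),("jamF",305,247,92),("tinB",486,80,106),("tinF",492,231,106),("ruskB",673,78,104),("ruskF",682,227,104),("jam",491,385,92),("tin",108,398,106),("honey",298,390,102)]:
    print(n,g(u,v,z))
print("carton",[g(u,v,84,(120,180),3.4) for u,v in [(59,209),(144,206),(147,264),(61,269)]])
print("printer",[g(u,v,44,(120,180),3.4) for u,v in [(288,210),(460,197),(463,270),(292,275)]])
print("turq",g(552,128,72,(120,180),3.4),"roll",g(718,232,32,(120,180),3.4))
E
python3 m1.py
```

```text
honeyB [825.8 182.  102. ]
honeyF [731.1 180.3 102. ]
jamB [827.1  67.6  92. ]
jamF [732.4  65.8  92. ]
tinB [831.2 -47.2 106. ]
tinF [735.1 -48.4 106. ]
ruskB [ 830.9 -162.2  104. ]
ruskF [ 735.7 -163.5  104. ]
jam [643.4 -45.6  92. ]
tin [637.7 181.2 106. ]
honey [640.8  69.5 102. ]
carton [array([457.6, 231. ,  84. ]), array([458.2, 173.8,  84. ]), array([419.5, 171.4,  84. ]), array([417.7, 228.9,  84. ])]
printer [array([453.6,  81.8,  44. ]), array([459.6, -39.8,  44. ]), array([408.7, -40.6,  44. ]), array([408.3,  79.3,  44. ])]
turq [ 504.7 -104.5   72. ] roll [ 430.2 -223.8   32. ]
```

```bash
python3 - <<'E'
from h import *
crop('pics/top0.png','pics/c4.png',380,160,512,330,3.5)
for z in (0,100,200): print(z,px2w("top",462,292,z).round(),px2w("top",490,297,z).round(),px2w("side",440,135,z).round(),px2w("side",455,98,z).round())
P=np.array([[825.8,182],[731.1,180.3],[827.1,67.6],[732.4,65.8],[831.2,-47.2],[735.1,-48.4],[830.9,-162.2],[735.7,-163.5]])
M=np.array([[95*(i%2==0),-115*(i//2)] for i in range(8)],float)
Mc=M-M.mean(0);Pc=P-P.mean(0);z=(Pc[:,0]+1j*Pc[:,1])@(Mc[:,0]-1j*Mc[:,1]);a=np.angle(z);c,s=np.cos(a),np.sin(a);A=np.array([[c,-s],[s,c]])
print("yaw",a,"res",(Pc-Mc@A.T).round(1).tolist())
for i,n in enumerate(["honey","jam","tin","rusk"]):print(n,(A@(np.array([-95,-115*i])-M.mean(0))+P.mean(0)).round(1))
E
```

```text
0 [ 313. -550.    0.] [ 300. -619.    0.] [ 317. -556.    0.] [ 351. -749.    0.]
100 [ 327. -497.  100.] [ 314. -558.  100.] [ 300. -433.  100.] [ 330. -603.  100.]
200 [ 340. -443.  200.] [ 329. -497.  200.] [ 284. -311.  200.] [ 309. -456.  200.]
yaw 0.015667618350796223 res [[-0.2, -0.5], [0.1, -0.7], [-0.7, 0.1], [-0.4, -0.2], [1.6, 0.2], [0.5, 0.5], [-0.5, 0.2], [-0.7, 0.4]]
honey [636.  179.5]
jam [637.8  64.6]
tin [639.6 -50.4]
rusk [ 641.4 -165.4]
```

View pics/c4.png

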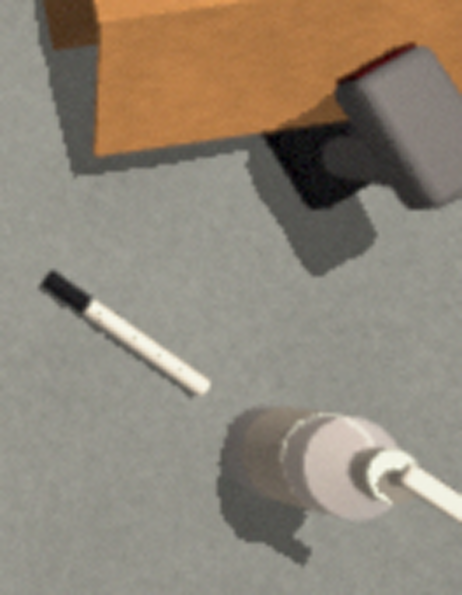

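```bash
python3 - <<'E'
from h import *
print(delta([360,-150,300],0.0157),delta([643.4,-45.6,190],0.0157))
E
```

```text
[ 7.496e-01 -6.885e-01 -1.411e-01 -2.600e-03  1.000e-04  5.407e-01] [ 1.5035e+00 -7.2900e-01  1.3400e-01 -2.6000e-03  1.0000e-04  5.4070e-01]
```

Emit:
carry_out(moves=[0.75,-0.69,-0.14,0,0,0.54,0.92,0.75,-0.69,-0.14,0,0,0.54,0.92,0.75,-0.69,-0.14,0,0,0.54,0.92,0.75,-0.69,-0.14,0,0,0.54,0.92,0.75,-0.69,-0.14,0,0,0.54,0.92,0.75,-0.69,-0.14,0,0,0.54,0.92,0.75,-0.69,-0.14,0,0,0.54,0.92,0.75,-0.69,-0.14,0,0,0.54,0.92])

```text
time: 0.9
tool_pos: [354.6, -157.4, 298.2]
tcp_rot: [-3.14, 0.0, 0.016]
contact_force: [0.4, 0.1, 1.3]
grip_width: 84.5
```

```bash
python3 -c "
from h import *
o=get_obs();print(o['tool_pos'],o['tcp_rot']);print(delta([643.4,-45.6,190],0.0157))"
```

```text
[ 354.55676324 -157.42023761  298.20091328] [-3.14028903e+00  1.03113489e-04  1.56072104e-02]
[ 7.264e-01 -2.679e-01  2.708e-01 -2.500e-03  2.000e-04 -2.000e-04]
```

Emit:
carry_out(moves=[0.726,-0.268,0.22,0,0,0,0.92,0.726,-0.268,0.22,0,0,0,0.92,0.726,-0.268,0.22,0,0,0,0.92,0.726,-0.268,0.22,0,0,0,0.92,0.726,-0.268,0.22,0,0,0,0.92,0.726,-0.268,0.22,0,0,0,0.92,0.726,-0.268,0.22,0,0,0,0.92,0.726,-0.268,0.22,0,0,0,0.92])

```text
time: 1.7
tool_pos: [644.4, -43.9, 207.2]
tcp_rot: [-3.139, 0.003, 0.018]
contact_force: [-0.4, -0.4, -0.4]
grip_width: 84.2
```

```bash
python3 -c "
from h import *
c=get_calibration('wrist');shot('wrist','pics/w1.png')
o=get_obs();print(o['tool_pos'],o['tcp_rot']);print(delta([643.4,-45.6,66],0.0157))
for p in ([643.4,-45.6,92],[637.7,181.2,106],[640.8,69.5,102],[735.1,-48.4,106],[732.4,65.8,92],[735.7,-163.5,104]):print(p,w2px('wrist',p,c).round(1))"
```

```text
[643.29255699 -44.79191404 208.28854249] [-3.13971985  0.00325093  0.01711058]
[ 0.0014  0.0027  0.3557 -0.0036  0.0062  0.0027]
[643.4, -45.6, 92] [259.4 194.2]
[637.7, 181.2, 106] [  2.9 200.7]
[640.8, 69.5, 102] [130.8 198.1]
[735.1, -48.4, 106] [265.7  88.7]
[732.4, 65.8, 92] [127.8  90.1]
[735.7, -163.5, 104] [411.1  90.8]
```

View pics/w1.png

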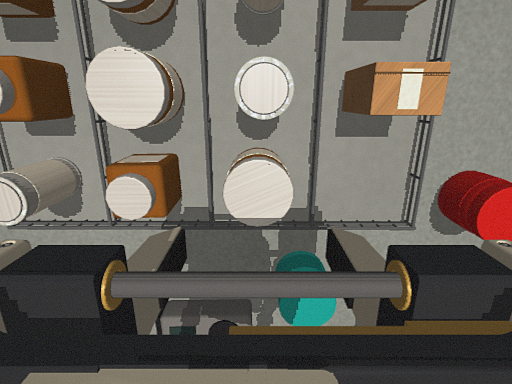

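Emit:
carry_out(moves=[0.001,0.002,0.12,-0.003,0.006,0,0.92,0.001,0.002,0.22,-0.003,0.006,0,0.92,0.001,0.002,0.3,-0.003,0.006,0,0.92,0.001,0.002,0.355,-0.003,0.006,0,0.92,0.001,0.002,0.355,-0.003,0.006,0,0.92,0.001,0.002,0.355,-0.003,0.006,0,0.92,0.001,0.002,0.355,-0.003,0.006,0,0,0.001,0.002,0.355,-0.003,0.006,0,0])

```text
time: 2.55
tool_pos: [644.1, -45.7, 68.3]
tcp_rot: [3.141, -0.003, 0.017]
contact_force: [0.3, -0.2, 0.4]
grip_width: 72.5
```

Emit:
carry_out(moves=[0,0,0,0,0,0,0,0,0,0,0,0,0,0,0,0,0,0,0,0,0,0,0,0,0,0,0,0,0,0,-0.02,0,0,0,0,0,0,-0.06,0,0,0,0,0,0,-0.1,0,0,0,0,0,0,-0.1,0,0,0,0])

```text
time: 3.35
tool_pos: [645.1, -45.8, 110.3]
tcp_rot: [3.141, -0.007, 0.017]
contact_force: [0.5, 0.2, -4.0]
grip_width: 65.3
```

```bash
python3 -c "
from h import *
o=get_obs();print(o['tool_pos'],o['tcp_rot'],o['grip_width']);shot('side','pics/s1.png')"
```

```text
[645.06202228 -45.8056932  110.32235309] [ 3.14052828 -0.00656521  0.0169863 ] 65.31359624913578
```

View pics/s1.png

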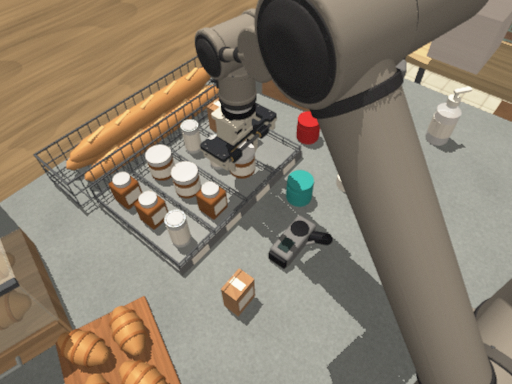

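```bash
python3 -c "
from h import *
print(delta([643,-165,110],0.0157),delta([643,-165,67],0.0157))"
```

```text
[-0.0084  0.2982 -0.0026  0.0013 -0.0086  0.0024] [-0.0089  0.2981  0.1049  0.0013 -0.0086  0.0024]
```

Emit:
carry_out(moves=[-0.008,0.1,-0.02,0.001,-0.009,0.002,0,-0.008,0.2,-0.02,0.001,-0.009,0.002,0,-0.008,0.298,-0.02,0.001,-0.009,0.002,0,-0.008,0.298,0.01,0.001,-0.009,0.002,0,-0.008,0.298,0.05,0.001,-0.009,0.002,0,-0.008,0.298,0.085,0.001,-0.009,0.002,0,-0.008,0.298,0.1,0.001,-0.009,0.002,0,-0.008,0.298,0.1,0.001,-0.009,0.002,0])

```text
time: 4.2
tool_pos: [642.7, -164.1, 68.9]
tcp_rot: [-3.141, 0.002, 0.017]
contact_force: [-3.0, 0.7, 2.3]
grip_width: 65.7
```

```bash
python3 -c "
from h import *
o=get_obs();print(o['tool_pos'],o['tcp_rot'],o['contact_force']);print(delta([643,-165,66.5],0.0157))
o=get_obs();print(o['tool_pos'])"
```

```text
[ 642.66153132 -164.13210195   68.85670679] [-3.14124206e+00  2.09173363e-03  1.67842039e-02] [-3.01072067  0.71169811  2.30184631]
[ 0.0008  0.0022  0.0059 -0.0007  0.004   0.0021]
[ 642.66153132 -164.13210195   68.85670679]
```

Emit:
carry_out(moves=[0,0,0.003,0,0,0,0,0,0,0.003,0,0,0,0.92,0,0,0.003,0,0,0,0.92,0,0,0.003,0,0,0,0.92,0,0,0.003,0,0,0,0.92,0,0,-0.05,0,0,0,0.92,0,0,-0.15,0,0,0,0.92,0,0,-0.27,0,0,0,0.92])

```text
time: 5.0
tool_pos: [641.9, -163.7, 175.9]
tcp_rot: [-3.139, 0.006, 0.017]
contact_force: [0.6, -1.2, -0.1]
grip_width: 84.2
```

```bash
python3 -c "
from h import *
o=get_obs();print(o['tool_pos'],o['tcp_rot'],o['grip_width']);print(delta([637.7,181.2,190],0.0157))
shot('wrist','pics/w2.png')"
```

```text
[ 641.87800943 -163.67053537  175.92618447] [-3.13943575  0.00633786  0.01683973] 84.24922259152575
[ 0.0039 -0.8623 -0.0333 -0.0041  0.0121  0.0022]
```

View pics/w2.png

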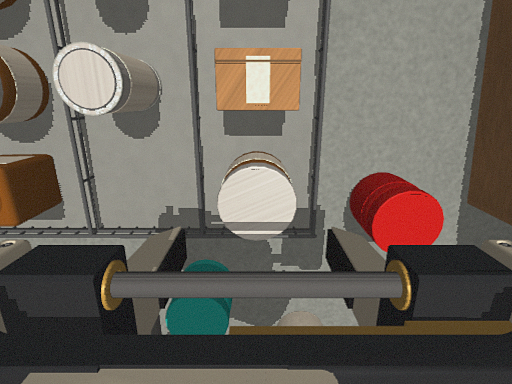

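Emit:
carry_out(moves=[0.004,-0.862,-0.04,-0.004,0.012,0.002,0.92,0.004,-0.862,-0.04,-0.004,0.012,0.002,0.92,0.004,-0.862,-0.04,-0.004,0.012,0.002,0.92,0.004,-0.862,-0.04,-0.004,0.012,0.002,0.92,0.004,-0.862,-0.04,-0.004,0.012,0.002,0.92,0.004,-0.862,-0.04,-0.004,0.012,0.002,0.92,0.004,-0.862,-0.04,-0.004,0.012,0.002,0.92,0.004,-0.862,-0.04,-0.004,0.012,0.002,0.92])

```text
time: 5.85
tool_pos: [640.7, 186.1, 201.8]
tcp_rot: [3.138, -0.017, 0.023]
contact_force: [-0.1, -0.6, 0.6]
grip_width: 84.2
```

```bash
python3 -c "
from h import *
o=get_obs();print(o['tool_pos'],o['tcp_rot'],o['grip_width']);print(delta([637.7,181.2,66],0.0157))
c=get_calibration('wrist');shot('wrist','pics/w3.png');print(w2px('wrist',[637.7,181.2,106],c),w2px('wrist',[731.1,180.3,102],c))"
```

```text
[640.70642354 186.08980084 201.78960753] [ 3.13767422 -0.01664686  0.0225705 ] 84.21378566207065
[-0.0134  0.0107  0.3393  0.0074 -0.0318  0.0131]
[262.49131425 205.60851469] [266.96219537  91.92670925]
```

View pics/w3.png

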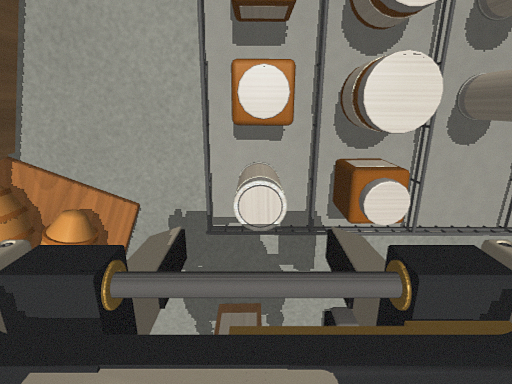

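Emit:
carry_out(moves=[-0.013,0.011,0,0.007,-0.032,0.013,0.75,-0.013,0.011,0.12,0.007,-0.032,0.013,0.75,-0.013,0.011,0.22,0.007,-0.032,0.013,0.75,-0.013,0.011,0.3,0.007,-0.032,0.013,0.75,-0.013,0.011,0.34,0.007,-0.032,0.013,0.75,-0.013,0.011,0.34,0.007,-0.032,0.013,0.75,-0.013,0.011,0.34,0.007,-0.032,0.013,0.75,-0.013,0.011,0.34,0.007,-0.032,0.013,0.75])

```text
time: 6.7
tool_pos: [639.1, 177.2, 67.1]
tcp_rot: [3.14, -0.002, 0.013]
contact_force: [0.2, 0.3, 0.6]
grip_width: 69.0
```

```bash
python3 -c "
from h import *
o=get_obs();print(o['tool_pos'],o['tcp_rot'],o['grip_width']);print(delta([637.7,181.2,66],0.0157))"
```

```text
[639.07177428 177.15140484  67.08532364] [ 3.13992944e+00 -1.81505725e-03  1.28468343e-02] 68.95343867778176
[-0.0033 -0.0102  0.0027  0.0032 -0.0035 -0.0055]
```

Emit:
carry_out(moves=[-0.003,-0.01,0.002,0.003,-0.003,-0.005,0.75,-0.003,-0.01,0.002,0.003,-0.003,-0.005,0.75,-0.003,-0.01,0.002,0.003,-0.003,-0.005,0.75,-0.003,-0.01,0.002,0.003,-0.003,-0.005,0,-0.003,-0.01,0.002,0.003,-0.003,-0.005,0,-0.003,-0.01,0.002,0.003,-0.003,-0.005,0,-0.003,-0.01,0.002,0.003,-0.003,-0.005,0,-0.003,-0.01,0.002,0.003,-0.003,-0.005,0])

```text
time: 7.5
tool_pos: [637.8, 181.2, 66.3]
tcp_rot: [-3.142, -0.0, 0.016]
contact_force: [0.4, 1.2, 0.1]
grip_width: 45.8
```

```bash
python3 -c "
from h import *
o=get_obs();print(o['tool_pos'],o['tcp_rot'],o['grip_width'])"
```

```text
[637.81438874 181.22250553  66.27004214] [-3.14155896e+00 -2.29363695e-04  1.55052190e-02] 45.84093586304796
```

Emit:
carry_out(moves=[0,0,0,0,0,0,0,0,0,-0.05,0,0,0,0,0,0,-0.12,0,0,0,0,0,0,-0.2,0,0,0,0,0,0,-0.28,0,0,0,0,0,0,-0.32,0,0,0,0,0,0,-0.32,0,0,0,0,0,0,-0.32,0,0,0,0])

```text
time: 8.3
tool_pos: [637.3, 181.0, 193.2]
tcp_rot: [3.141, 0.001, 0.015]
contact_force: [0.4, -0.7, -2.8]
grip_width: 46.0
```

```bash
python3 -c "
from h import *
print(delta([639.6,-50.4,190],0.0157))"
```

```text
[-3.200e-03  5.786e-01  8.100e-03  5.000e-04  2.500e-03 -5.000e-04]
```

Emit:
carry_out(moves=[-0.003,0.06,0,0,0.002,0,0,-0.003,0.15,0,0,0.002,0,0,-0.003,0.26,0,0,0.002,0,0,-0.003,0.37,0,0,0.002,0,0,-0.003,0.47,0,0,0.002,0,0,-0.003,0.54,0,0,0.002,0,0,-0.003,0.579,0,0,0.002,0,0,-0.003,0.579,0,0,0.002,0,0])

```text
time: 9.1
tool_pos: [639.1, -52.3, 191.6]
tcp_rot: [-3.142, 0.003, 0.013]
contact_force: [0.3, 0.2, -2.4]
grip_width: 45.6
```

Emit:
carry_out(moves=[0,0,0,0,0,0,0,0,0,0,0,0,0,0,0,0,0,0,0,0,0,0,0,0,0,0,0,0,0,0,0,0,0,0,0,0,0,0,0,0,0,0,0,0,0,0,0,0,0,0,0,0,0,0,0,0])

```text
time: 9.9
tool_pos: [639.1, -52.3, 191.6]
tcp_rot: [-3.142, 0.003, 0.013]
contact_force: [0.1, -0.3, -2.4]
grip_width: 45.6
```

```bash
python3 -c "
from h import *
o=get_obs();print(o['tool_pos'],o['tcp_rot'],o['grip_width'])
print(delta([639.6,-50.4,67],0.0157))
c=get_calibration('wrist');shot('wrist','pics/w4.png');print(w2px('wrist',[639.6,-50.4,20],c),w2px('wrist',[735.1,-48.4,106],c))"
```

```text
[639.06160517 -52.319363   191.60122665] [-3.14156015e+00  2.86544351e-03  1.26772982e-02] 45.605558794984006
[ 2.300e-03 -4.800e-03  3.115e-01 -1.000e-04  5.500e-03 -5.800e-03]
[255.35030618 177.09977534] [253.99754004  80.11269578]
```

View pics/w4.png

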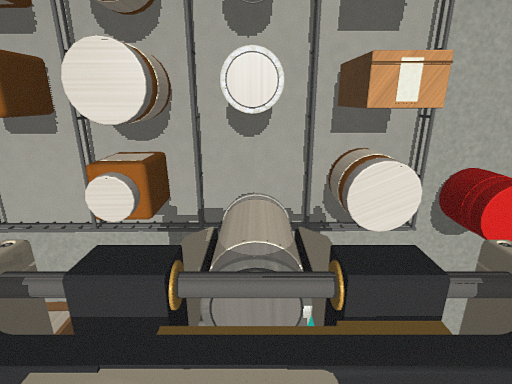

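Emit:
carry_out(moves=[0.002,-0.005,0.06,0,0.005,-0.006,0,0.002,-0.005,0.13,0,0.005,-0.006,0,0.002,-0.005,0.2,0,0.005,-0.006,0,0.002,-0.005,0.25,0,0.005,-0.006,0,0.002,-0.005,0.28,0,0.005,-0.006,0,0.002,-0.005,0.3,0,0.005,-0.006,0,0.002,-0.005,0.305,0,0.005,-0.006,0,0.002,-0.005,0.305,0,0.005,-0.006,0])

```text
time: 10.75
tool_pos: [640.0, -50.5, 70.2]
tcp_rot: [3.141, -0.001, 0.016]
contact_force: [0.8, -0.4, -1.8]
grip_width: 46.0
```

```bash
python3 -c "
from h import *
o=get_obs();print(o['tool_pos'],o['tcp_rot'],o['grip_width'])
print(delta([639.8,-50.2,66.7],0.0157))"
```

```text
[639.96093457 -50.45196468  70.22271331] [ 3.14139887e+00 -8.86412735e-04  1.57502857e-02] 45.970331207333565
[-0.0004 -0.0006  0.0088  0.0004 -0.0017  0.0001]
```

Emit:
carry_out(moves=[0,0,0.003,0,-0.002,0,0,0,0,0.006,0,-0.002,0,0,0,0,0.008,0,-0.002,0,0,0,0,0.009,0,-0.002,0,0,0,0,0.01,0,-0.002,0,0,0,0,0.01,0,-0.002,0,0,0,0,0.01,0,-0.002,0,0,0,0,0.01,0,-0.002,0,0])

```text
time: 11.55
tool_pos: [640.0, -50.4, 66.3]
tcp_rot: [3.141, 0.0, 0.016]
contact_force: [-0.5, 0.1, -0.8]
grip_width: 45.8
```

Emit:
carry_out(moves=[0,0,0,0,0,0,0.75,0,0,0,0,0,0,0.75,0,0,0,0,0,0,0.75,0,0,0,0,0,0,0.75,0,0,-0.05,0,0,0,0.75,0,0,-0.13,0,0,0,0.75,0,0,-0.22,0,0,0,0.75,0,0,-0.31,0,0,0,0.75])

```text
time: 12.35
tool_pos: [639.8, -50.4, 191.4]
tcp_rot: [3.142, 0.001, 0.016]
contact_force: [0.2, -0.0, 0.4]
grip_width: 68.8
```

```bash
python3 -c "
from h import *
o=get_obs();print(o['tool_pos'],o['tcp_rot'],o['grip_width'])
print(delta([640.8,69.5,180],0.0157))
c=get_calibration('wrist');shot('wrist','pics/w5.png');print([w2px('wrist',p,c).round(1).tolist() for p in ([639.6,-50.4,106],[735.1,-48.4,106],[640.8,69.5,102])])"
```

```text
[639.76453508 -50.39036799 191.4432797 ] [3.14151145e+00 5.88195026e-04 1.57056625e-02] 68.83514863148208
[ 7.300e-03 -2.997e-01  2.860e-02  2.000e-04  1.100e-03  0.000e+00]
[[257.5, 204.7], [257.0, 81.5], [114.4, 199.6]]
```

View pics/w5.png

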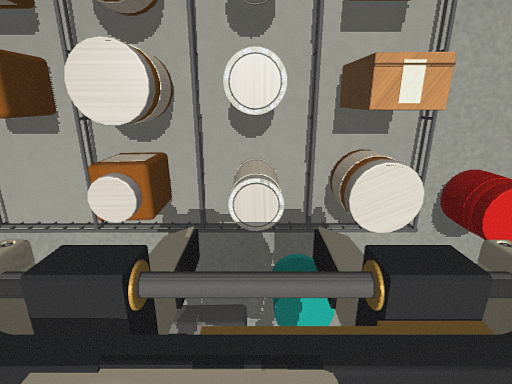

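Emit:
carry_out(moves=[0.007,-0.06,0,0,0,0,0.85,0.007,-0.15,0.01,0,0,0,0.85,0.007,-0.24,0.01,0,0,0,0.85,0.007,-0.29,0.01,0,0,0,0.85,0.007,-0.3,0.01,0,0,0,0.85,0.007,-0.3,0.01,0,0,0,0.85,0.007,-0.3,0.01,0,0,0,0.85,0.007,-0.3,0.01,0,0,0,0.85])

```text
time: 13.2
tool_pos: [643.6, 67.8, 194.5]
tcp_rot: [3.139, -0.01, 0.014]
contact_force: [1.6, -0.0, 0.3]
grip_width: 78.2
```

```bash
python3 -c "
from h import *
o=get_obs();print(o['tool_pos'],o['tcp_rot'],o['grip_width'])
print(delta([640.8,69.5,66],0.0157))
c=get_calibration('wrist');shot('wrist','pics/w6.png');print([w2px('wrist',p,c).round(1).tolist() for p in ([640.8,69.5,102],[732.4,65.8,92])])
crop('pics/w6.png','pics/w6c.png',190,130,330,235,5.5)
import json,pickle;pickle.dump(c,open('c6.pkl','wb'))"
```

```text
[643.61878592  67.82066857 194.47876685] [ 3.13888711 -0.01042261  0.01435454] 78.18113575626386
[-0.0103 -0.0052  0.3211  0.0052 -0.0199 -0.0026]
[[255.1, 205.9], [261.3, 93.2]]
```

View pics/w6c.png

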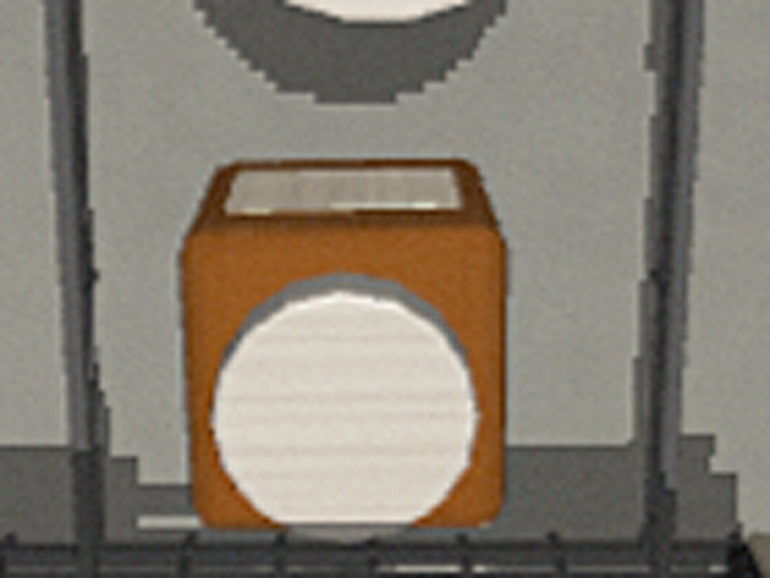

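```bash
python3 -c "
from h import *
import pickle;c=pickle.load(open('c6.pkl','rb'))
g=lambda u,v,z:px2w('wrist',(u+.5)/5.5-.5+190,(v+.5)/5.5-.5+130,z,c).round(1)
print(g(345,412,102));a=[g(*p,88) for p in ((195,232),(495,227),(205,525),(490,525),(184,255),(192,470),(507,250),(505,470))];print(a)
"
```

```text
[642.   71.9 102. ]
[array([667.1,  96.1,  88. ]), array([668.5,  48.5,  88. ]), array([616.7,  95.2,  88. ]), array([617.3,  47.3,  88. ]), array([663.3,  97.9,  88. ]), array([626.6,  97.2,  88. ]), array([664.8,  46.4,  88. ]), array([627.3,  45.2,  88. ])]
```

Emit:
carry_out(moves=[-0.008,-0.006,0.05,0.005,-0.02,-0.002,0.85,-0.008,-0.006,0.13,0.005,-0.02,-0.002,0.85,-0.008,-0.006,0.21,0.005,-0.02,-0.002,0.85,-0.008,-0.006,0.27,0.005,-0.02,-0.002,0.85,-0.008,-0.006,0.31,0.005,-0.02,-0.002,0.85,-0.008,-0.006,0.32,0.005,-0.02,-0.002,0.85,-0.008,-0.006,0.32,0.005,-0.02,-0.002,0.85,-0.008,-0.006,0.32,0.005,-0.02,-0.002,0.85])

```text
time: 14.05
tool_pos: [642.5, 69.6, 67.6]
tcp_rot: [3.141, -0.002, 0.015]
contact_force: [0.1, -0.1, -0.3]
grip_width: 77.8
```

```bash
python3 -c "
from h import *
o=get_obs();print(o['tool_pos'],o['tcp_rot'],o['grip_width'])
print(delta([641,70,66],0.0157))"
```

```text
[642.49435083  69.5611527   67.647671  ] [ 3.14149964e+00 -1.93246581e-03  1.48781711e-02] 77.78915256430903
[-0.0037 -0.0012  0.0041  0.0002 -0.0037 -0.0016]
```

Emit:
carry_out(moves=[-0.003,-0.002,0.004,0,-0.004,-0.001,0.85,-0.003,-0.002,0.004,0,-0.004,-0.001,0.85,-0.003,-0.002,0.004,0,-0.004,-0.001,0,-0.003,-0.002,0.004,0,-0.004,-0.001,0,-0.003,-0.002,0.004,0,-0.004,-0.001,0,-0.003,-0.002,0.004,0,-0.004,-0.001,0,-0.003,-0.002,0.004,0,-0.004,-0.001,0,-0.003,-0.002,0.004,0,-0.004,-0.001,0])

```text
time: 14.85
tool_pos: [641.3, 70.4, 66.1]
tcp_rot: [3.142, 0.0, 0.015]
contact_force: [-0.9, -0.3, 1.6]
grip_width: 53.7
```

Emit:
carry_out(moves=[0,0,0,0,0,0,0,0,0,-0.05,0,0,0,0,0,0,-0.12,0,0,0,0,0,0,-0.2,0,0,0,0,0,0,-0.26,0,0,0,0,0,0,-0.28,0,0,0,0,0,0,-0.28,0,0,0,0,0,0,-0.28,0,0,0,0])

```text
time: 15.65
tool_pos: [640.4, 70.4, 176.2]
tcp_rot: [3.142, 0.003, 0.015]
contact_force: [-0.2, 0.8, -4.4]
grip_width: 53.9
```

```bash
python3 -c "
from h import *
o=get_obs();print(o['tool_pos'],o['tcp_rot'],o['grip_width'])
print(delta([636,179.5,180],0.0157))
shot('side','pics/s2.png');crop('pics/s2.png','pics/s2c.png',90,80,310,245,3.6)"
```

```text
[640.41044886  70.35496846 176.15105585] [3.14156637 0.00331371 0.01540699] 53.91551696489793
[-0.0069 -0.273  -0.0096  0.      0.0063 -0.0006]
```

View pics/s2c.png

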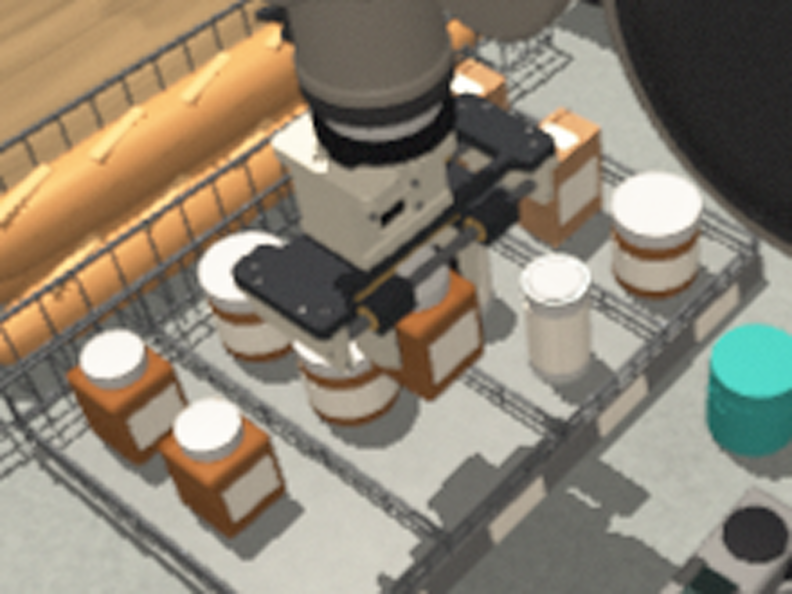

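Emit:
carry_out(moves=[-0.007,-0.05,0,0,0.006,0,0,-0.007,-0.13,0,0,0.006,0,0,-0.007,-0.21,0,0,0.006,0,0,-0.007,-0.26,0,0,0.006,0,0,-0.007,-0.274,0,0,0.006,0,0,-0.007,-0.274,0,0,0.006,0,0,-0.007,-0.274,0,0,0.006,0,0,-0.007,-0.274,0,0,0.006,0,0])

```text
time: 16.5
tool_pos: [635.9, 178.6, 175.6]
tcp_rot: [3.141, 0.001, 0.014]
contact_force: [-0.3, 0.2, -4.2]
grip_width: 54.2
```

```bash
python3 -c "
from h import *
o=get_obs();print(o['tool_pos'],o['tcp_rot'],o['grip_width'])
print(delta([636,179.8,66],0.0157))
c=get_calibration('wrist');shot('wrist','pics/w7.png');print([w2px('wrist',p,c).round(1).tolist() for p in ([636,179.5,42],[731.1,180.3,102],[636,237,42],[636,122,42])])"
```

```text
[635.90778703 178.55332864 175.55074512] [3.14118604e+00 1.40456834e-03 1.39265168e-02] 54.17395157784909
[ 0.0007 -0.0032  0.2739  0.0008  0.0027 -0.0034]
[[256.2, 187.6], [257.1, 80.5], [197.8, 186.8], [314.5, 188.4]]
```

View pics/w7.png

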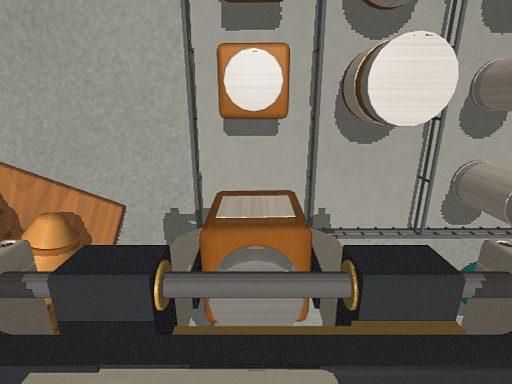

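Emit:
carry_out(moves=[0,-0.005,0.05,0,0.003,-0.003,0,0,-0.005,0.12,0,0.003,-0.003,0,0,-0.005,0.19,0,0.003,-0.003,0,0,-0.005,0.23,0,0.003,-0.003,0,0,-0.005,0.25,0,0.003,-0.003,0,0,-0.005,0.265,0,0.003,-0.003,0,0,-0.005,0.265,0,0.003,-0.003,0,0,-0.005,0.265,0,0.003,-0.003,0])

```text
time: 17.35
tool_pos: [636.5, 180.6, 70.8]
tcp_rot: [3.142, -0.002, 0.015]
contact_force: [0.5, -0.8, -2.8]
grip_width: 53.8
```

```bash
python3 -c "
from h import *
o=get_obs();print(o['tool_pos'],o['tcp_rot'],o['grip_width'])
print(delta([636,180.4,66.2],0.0157))"
```

```text
[636.46557732 180.56019027  70.76752568] [ 3.14154738e+00 -2.20221770e-03  1.52761877e-02] 53.82390849910825
[-0.0012  0.0004  0.0114  0.0001 -0.0042 -0.0008]
```

Emit:
carry_out(moves=[-0.001,0,0.004,0,-0.004,0,0,-0.001,0,0.008,0,-0.004,0,0,-0.001,0,0.011,0,-0.004,0,0,-0.001,0,0.012,0,-0.004,0,0,-0.001,0,0.012,0,-0.004,0,0,-0.001,0,0.012,0,-0.004,0,0,-0.001,0,0.012,0,-0.004,0,0,-0.001,0,0.012,0,-0.004,0,0])

```text
time: 18.15
tool_pos: [636.1, 180.6, 66.1]
tcp_rot: [-3.142, -0.0, 0.015]
contact_force: [-1.1, -0.2, -1.4]
grip_width: 54.0
```

Emit:
carry_out(moves=[0,0,0,0,0,0,0.85,0,0,0,0,0,0,0.85,0,0,0,0,0,0,0.85,0,0,0,0,0,0,0.85,0,0,-0.05,0,0,0,0.85,0,0,-0.13,0,0,0,0.85,0,0,-0.22,0,0,0,0.85,0,0,-0.3,0,0,0,0.85])

```text
time: 18.95
tool_pos: [636.2, 180.6, 187.9]
tcp_rot: [-3.141, -0.001, 0.015]
contact_force: [0.2, 0.3, 0.9]
grip_width: 77.9
```

```bash
python3 -c "
from h import *
o=get_obs();print(o['tool_pos'],o['tcp_rot'],o['grip_width'])
print(delta([643,-165,180],0.0157))
c=get_calibration('wrist');shot('wrist','pics/w8.png')"
```

```text
[636.20314433 180.59113733 187.89981787] [-3.14145898e+00 -1.10136891e-03  1.53118120e-02] 77.93741819141074
[ 3.700e-03  8.641e-01  1.960e-02 -3.000e-04 -2.100e-03 -7.000e-04]
```

View pics/w8.png

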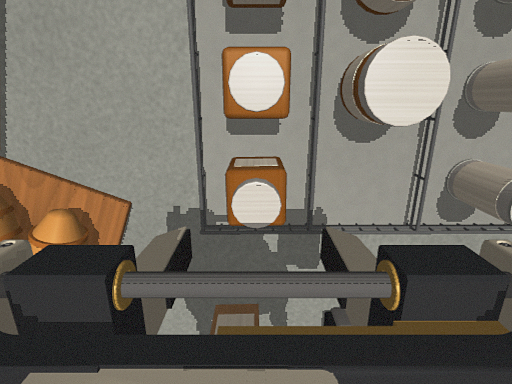

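Emit:
carry_out(moves=[0.004,0.08,0,0,-0.002,0,0.92,0.004,0.2,0,0,-0.002,0,0.92,0.004,0.32,0,0,-0.002,0,0.92,0.004,0.44,0,0,-0.002,0,0.92,0.004,0.56,0,0,-0.002,0,0.92,0.004,0.68,0,0,-0.002,0,0.92,0.004,0.78,0,0,-0.002,0,0.92,0.004,0.84,0,0,-0.002,0,0.92])

```text
time: 19.8
tool_pos: [644.9, -158.5, 193.6]
tcp_rot: [-3.141, -0.01, 0.013]
contact_force: [0.1, -0.2, 0.0]
grip_width: 84.7
```

```bash
python3 -c "
from h import *
print(delta([643,-164.5,180],0.0157))"
```

```text
[-0.0054  0.0149  0.0339 -0.0013 -0.0187 -0.0058]
```

Emit:
carry_out(moves=[-0.005,0.015,0.03,0,-0.019,-0.005,0.92,-0.005,0.015,0.03,0,-0.019,-0.005,0.92,-0.005,0.015,0.03,0,-0.019,-0.005,0.92,-0.005,0.015,0.03,0,-0.019,-0.005,0.92,-0.005,0.015,0.03,0,-0.019,-0.005,0.92,-0.005,0.015,0.03,0,-0.019,-0.005,0.92,-0.005,0.015,0.03,0,-0.019,-0.005,0.92,-0.005,0.015,0.03,0,-0.019,-0.005,0.92])

```text
time: 20.6
tool_pos: [643.2, -164.3, 181.7]
tcp_rot: [-3.141, -0.0, 0.016]
contact_force: [0.1, -0.2, 0.3]
grip_width: 84.7
```

```bash
python3 -c "
from h import *
o=get_obs();print(o['tool_pos'],o['tcp_rot'])
print(delta([643,-164.5,66],0.0157))
c=get_calibration('wrist');shot('wrist','pics/w9.png');print([w2px('wrist',p,c).round(1).tolist() for p in ([642,-164,92],[735.7,-163.5,104])])
print(px2w('wrist',256,208,92,c))
crop('pics/w9.png','pics/w9c.png',170,20,340,240,2.7)"
```

```text
[ 643.20006947 -164.31230882  181.73705129] [-3.14099732e+00 -3.04311104e-05  1.55758890e-02]
[-5.000e-04  6.000e-04  2.893e-01 -1.100e-03 -1.000e-04 -2.000e-04]
[[257.1, 204.1], [258.7, 85.2]]
[ 638.5188156 -163.0996927   92.       ]
```

View pics/w9c.png

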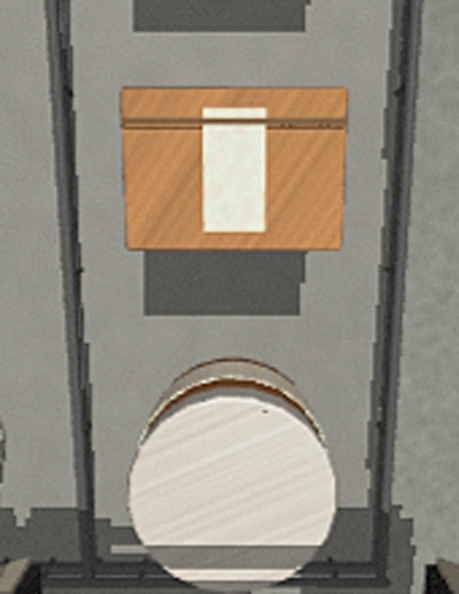

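Emit:
carry_out(moves=[0,0,0.05,0,0,0,0.92,0,0,0.13,0,0,0,0.92,0,0,0.21,0,0,0,0.92,0,0,0.26,0,0,0,0.92,0,0,0.285,0,0,0,0.92,0,0,0.288,0,0,0,0.92,0,0,0.288,0,0,0,0,0,0,0.288,0,0,0,0])

```text
time: 21.45
tool_pos: [644.0, -164.6, 68.1]
tcp_rot: [3.141, -0.003, 0.015]
contact_force: [-0.2, -0.5, 0.7]
grip_width: 73.0
```

Emit:
carry_out(moves=[0,0,0,0,0,0,0,0,0,0,0,0,0,0,0,0,0,0,0,0,0,0,0,0,0,0,0,0,0,0,-0.05,0,0,0,0,0,0,-0.13,0,0,0,0,0,0,-0.21,0,0,0,0,0,0,-0.29,0,0,0,0])

```text
time: 22.25
tool_pos: [643.1, -164.4, 184.2]
tcp_rot: [-3.141, -0.0, 0.015]
contact_force: [1.0, 0.6, -3.5]
grip_width: 65.5
```

```bash
python3 -c "
from h import *
o=get_obs();print(o['tool_pos'],o['tcp_rot'],o['grip_width'])
print(delta([637.8,65.2,195],0.0157))"
```

```text
[ 643.11261968 -164.41039979  184.19656515] [-3.14107863e+00 -3.59174907e-04  1.53524989e-02] 65.51050263499769
[-0.0045 -0.5742 -0.0267 -0.001  -0.0007 -0.0007]
```

Emit:
carry_out(moves=[-0.004,-0.06,-0.02,0,0,0,0,-0.004,-0.15,-0.03,0,0,0,0,-0.004,-0.26,-0.03,0,0,0,0,-0.004,-0.37,-0.03,0,0,0,0,-0.004,-0.47,-0.03,0,0,0,0,-0.004,-0.54,-0.03,0,0,0,0,-0.004,-0.574,-0.03,0,0,0,0,-0.004,-0.574,-0.03,0,0,0,0])

```text
time: 23.05
tool_pos: [637.6, 66.7, 195.7]
tcp_rot: [-3.141, 0.001, 0.018]
contact_force: [-0.7, -0.5, -4.1]
grip_width: 65.4
```

```bash
python3 -c "
from h import *
o=get_obs();print(o['tool_pos'],o['tcp_rot'],o['grip_width'])
print(delta([638.2,65.3,68],0.0157))"
```

```text
[637.57030453  66.67138318 195.69074102] [-3.14097057e+00  8.13718697e-04  1.78767569e-02] 65.4223867139699
[ 0.0018  0.0037  0.3192 -0.0012  0.0016  0.0042]
```

Emit:
carry_out(moves=[0.002,0.003,0.05,-0.001,0.002,0.004,0,0.002,0.003,0.12,-0.001,0.002,0.004,0,0.002,0.003,0.2,-0.001,0.002,0.004,0,0.002,0.003,0.26,-0.001,0.002,0.004,0,0.002,0.003,0.29,-0.001,0.002,0.004,0,0.002,0.003,0.308,-0.001,0.002,0.004,0,0.002,0.003,0.31,-0.001,0.002,0.004,0,0.002,0.003,0.31,-0.001,0.002,0.004,0])

```text
time: 23.85
tool_pos: [639.1, 65.1, 72.8]
tcp_rot: [3.142, -0.002, 0.015]
contact_force: [0.2, -0.9, -3.5]
grip_width: 65.4
```

```bash
python3 -c "
from h import *
o=get_obs();print(o['tool_pos'],o['tcp_rot'],o['grip_width'],o['contact_force'])
print(delta([638.2,65.3,67.8],0.0157))"
```

```text
[639.07769878  65.14924356  72.78923057] [ 3.14150769e+00 -2.15975641e-03  1.54330205e-02] 65.3826807696686 [ 0.22350239 -0.86969633 -3.54791173]
[-0.0022 -0.0004  0.0125  0.0002 -0.0041 -0.0005]
```

Emit:
carry_out(moves=[-0.002,0,0.004,0,-0.004,0,0,-0.002,0,0.008,0,-0.004,0,0,-0.002,0,0.011,0,-0.004,0,0,-0.002,0,0.012,0,-0.004,0,0,-0.002,0,0.013,0,-0.004,0,0,-0.002,0,0.013,0,-0.004,0,0,-0.002,0,0.013,0,-0.004,0,0,-0.002,0,0.013,0,-0.004,0,0])

```text
time: 24.65
tool_pos: [638.5, 65.2, 69.0]
tcp_rot: [3.141, -0.001, 0.016]
contact_force: [-4.0, 0.6, 6.3]
grip_width: 65.3
```

Contact (force flipped upward): release and rise.

Emit:
carry_out(moves=[0,0,0,0,0,0,0.92,0,0,0,0,0,0,0.92,0,0,0,0,0,0,0.92,0,0,0,0,0,0,0.92,0,0,-0.05,0,0,0,0.92,0,0,-0.13,0,0,0,0.92,0,0,-0.22,0,0,0,0.92,0,0,-0.3,0,0,0,0.92])

```text
time: 25.45
tool_pos: [638.5, 65.3, 190.5]
tcp_rot: [3.141, -0.002, 0.016]
contact_force: [0.0, -0.4, -0.6]
grip_width: 84.5
```

```bash
python3 -c "
from h import *
o=get_obs();print(o['tool_pos'],o['tcp_rot'],o['grip_width'])
c=get_calibration('wrist');shot('wrist','pics/w10.png');shot('top','pics/t2.png')
crop('pics/top0.png','pics/c5.png',120,225,180,275,10)
print(delta([438,201,190],0.0157))"
```

```text
[638.46035196  65.25108312 190.5220794 ] [ 3.14135085e+00 -1.77430875e-03  1.56542723e-02] 84.47030822461457
[-0.5018 -0.3473  0.0055  0.001  -0.0212 -0.    ]
```

View pics/w10.png

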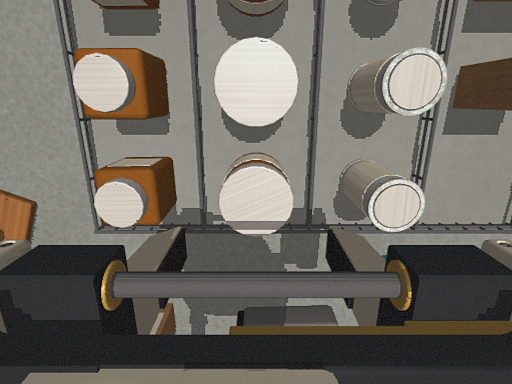

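View pics/c5.png

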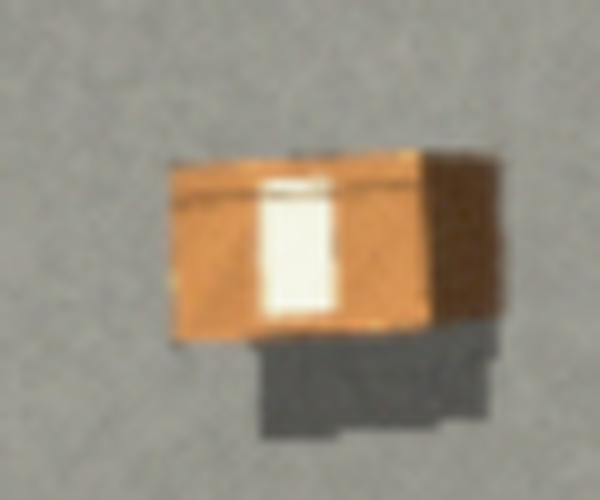

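```bash
python3 -c "
from h import *
g=lambda u,v:px2w('top',(u+.5)/10-.5+120,(v+.5)/10-.5+225,84)[:2]
a=np.array([g(*p) for p in ((170,162),(420,152),(432,328),(173,341))]);print(a.round(1),a.mean(0))
for i,j in((1,0),(2,3)):
  d=a[j]-a[i];print(np.hypot(*d),np.arctan2(-d[0],d[1]))
for i,j in((3,0),(2,1)):
  d=a[j]-a[i];print(np.hypot(*d),np.arctan2(d[1],d[0]))
"
```

```text
[[458.5 232. ]
 [459.3 174.9]
 [419.4 171.7]
 [418.  230.6]] [438.82141198 202.30962439]
57.173001748683475 0.0141188389348536
58.838392991404575 0.023545626960463167
40.48223295694113 0.036640290683205574
40.00024877122962 0.07852341716914875
```

Emit:
carry_out(moves=[-0.08,-0.05,0,0,-0.01,-0.01,0.85,-0.18,-0.11,0,0,-0.01,-0.02,0.85,-0.28,-0.18,0,0,-0.01,-0.02,0.85,-0.37,-0.25,0,0,-0.02,-0.02,0.85,-0.44,-0.31,0,0,-0.02,-0.02,0.85,-0.48,-0.34,0.01,0,-0.02,-0.02,0.85,-0.5,-0.35,0.01,0,-0.02,-0.02,0.85,-0.5,-0.35,0.01,0,-0.02,-0.02,0.85])

```text
time: 26.35
tool_pos: [438.0, 202.3, 188.0]
tcp_rot: [3.141, 0.0, 0.027]
contact_force: [0.9, -0.1, 0.3]
grip_width: 78.1
```

```bash
python3 -c "
from h import *
o=get_obs();print(o['tool_pos'],o['tcp_rot'],o['grip_width'])
c=get_calibration('wrist');shot('wrist','pics/w11.png');crop('pics/w11.png','pics/w11c.png',180,130,340,240,5)
print([w2px('wrist',p,c).round(1).tolist() for p in ([438.8,202.3,84],)])
import pickle;pickle.dump(c,open('c11.pkl','wb'))
print(delta([438.8,202.5,46],0.03))"
```

```text
[438.02867581 202.30447859 187.95241815] [3.14072925e+00 9.53356550e-05 2.74613806e-02] 78.12357978068495
[[257.3, 196.6]]
[-0.001  -0.0017  0.3554  0.0015 -0.0018 -0.0064]
```

View pics/w11.png

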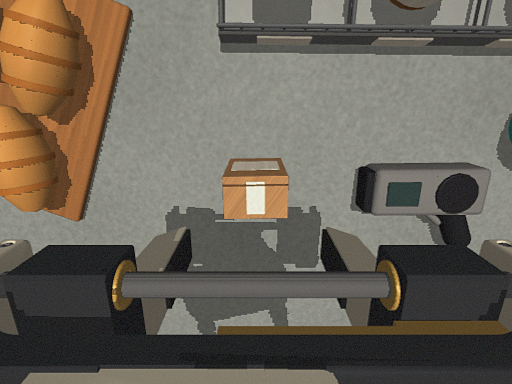

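View pics/w11c.png

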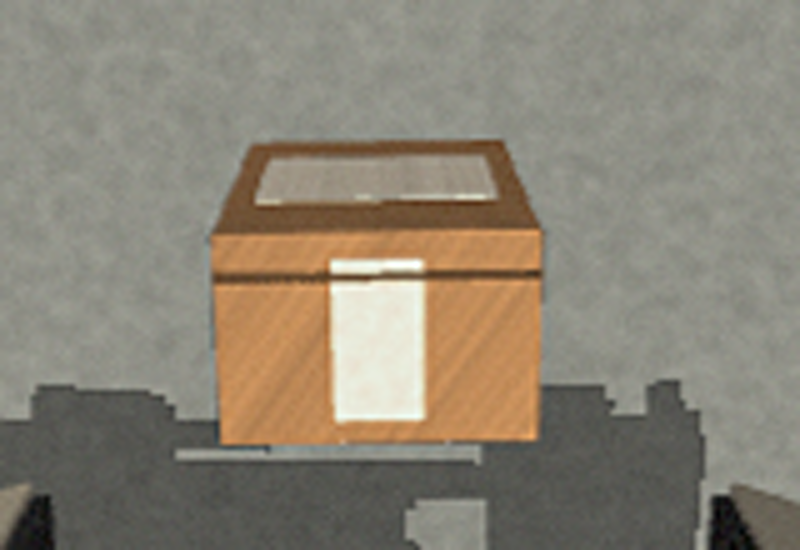

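```bash
python3 -c "
from h import *
import pickle;c=pickle.load(open('c11.pkl','rb'))
g=lambda u,v:px2w('wrist',(u+.5)/5-.5+180,(v+.5)/5-.5+130,84,c)[:2]
a=np.array([g(*p) for p in ((212,236),(542,230),(538,439),(222,444))]);print(a.round(1),a.mean(0))
for i,j in((1,0),(2,3)):
  d=a[j]-a[i];print(np.hypot(*d),np.arctan2(-d[0],d[1]))
for i,j in((3,0),(2,1)):
  d=a[j]-a[i];print(np.hypot(*d),np.arctan2(d[1],d[0]))
"
```

```text
[[456.1 233.5]
 [458.7 176.2]
 [419.7 174.6]
 [417.1 231.9]] [437.90019058 204.04437833]
57.31437688108567 0.046195820032725286
57.4390109983666 0.044451743925420166
39.0185369842011 0.03917274083477948
39.11803828238978 0.04237452339238531
```

Emit:
carry_out(moves=[0.001,-0.003,0.05,0.001,-0.002,-0.03,0.85,0.001,-0.003,0.13,0.001,-0.002,-0.03,0.85,0.001,-0.003,0.21,0.001,-0.002,-0.03,0.85,0.001,-0.003,0.29,0.001,-0.002,-0.03,0.85,0.001,-0.003,0.34,0.001,-0.002,-0.03,0.85,0.001,-0.003,0.355,0.001,-0.002,-0.03,0.85,0.001,-0.003,0.355,0.001,-0.002,-0.03,0.85,0.001,-0.003,0.355,0.001,-0.002,-0.03,0.85])

```text
time: 27.2
tool_pos: [440.7, 202.9, 46.9]
tcp_rot: [-3.142, -0.001, 0.042]
contact_force: [0.6, -0.2, 0.0]
grip_width: 78.2
```

```bash
python3 -c "
from h import *
print(delta([438.4,203,46],0.043))"
```

```text
[-0.0058 -0.0005  0.0023 -0.     -0.0028 -0.0025]
```

Emit:
carry_out(moves=[-0.006,0,0.002,0,-0.003,-0.002,0.85,-0.006,0,0.002,0,-0.003,-0.002,0.85,-0.006,0,0.002,0,-0.003,-0.002,0,-0.006,0,0.002,0,-0.003,-0.002,0,-0.006,0,0.002,0,-0.003,-0.002,0,-0.006,0,0.002,0,-0.003,-0.002,0,-0.006,0,0.002,0,-0.003,-0.002,0,-0.006,0,0.002,0,-0.003,-0.002,0])

```text
time: 28.0
tool_pos: [438.4, 202.8, 46.3]
tcp_rot: [-3.141, -0.0, 0.043]
contact_force: [-1.7, -0.5, 3.4]
grip_width: 57.7
```

Emit:
carry_out(moves=[0,0,0,0,0,0,0,0,0,-0.05,0,0,0,0,0,0,-0.13,0,0,0,0,0,0,-0.22,0,0,0,0,0,0,-0.31,0,0,0,0,0,0,-0.36,0,0,0,0,0,0,-0.36,0,0,0,0,0,0,-0.36,0,0,0,0])

```text
time: 28.8
tool_pos: [437.9, 202.7, 189.5]
tcp_rot: [3.141, 0.001, 0.043]
contact_force: [-0.1, 0.5, -1.5]
grip_width: 57.9
```

```bash
python3 -c "
from h import *
o=get_obs();print(o['tool_pos'],o['tcp_rot'],o['grip_width'])
print(delta([500,-100,190],0.0157),delta([641.4,-164.5,190],0.0157))"
```

```text
[437.92535065 202.67002572 189.51246601] [3.14149278e+00 6.61731900e-04 4.27368370e-02] 57.93656379035458
[ 1.227e-01  7.626e-01 -1.200e-03  2.000e-04  1.300e-03  5.160e-02] [ 4.690e-01  9.388e-01 -1.400e-03  2.000e-04  1.300e-03  5.160e-02]
```

Emit:
carry_out(moves=[0.03,0.07,0,0,0,0.05,0,0.08,0.17,0,0,0,0.05,0,0.13,0.27,0,0,0,0.05,0,0.18,0.37,0,0,0,0.05,0,0.23,0.47,0,0,0,0.05,0,0.28,0.57,0,0,0,0.05,0,0.32,0.65,0,0,0,0.05,0,0.34,0.7,0,0,0,0.05,0])

```text
time: 29.6
tool_pos: [585.9, -73.9, 186.5]
tcp_rot: [-3.141, 0.004, 0.014]
contact_force: [0.7, 0.4, -1.2]
grip_width: 57.9
```

```bash
python3 -c "
from h import *
print(delta([641.4,-164.5,190],0.0157))"
```

```text
[ 0.1355  0.2285 -0.0095 -0.0009  0.0084 -0.0025]
```

Emit:
carry_out(moves=[0.03,0.05,-0.01,0,0.008,0,0,0.07,0.11,-0.01,0,0.008,0,0,0.1,0.17,-0.01,0,0.008,0,0,0.125,0.21,-0.01,0,0.008,0,0,0.135,0.228,-0.01,0,0.008,0,0,0.135,0.228,-0.01,0,0.008,0,0,0.135,0.228,-0.01,0,0.008,0,0,0.135,0.228,-0.01,0,0.008,0,0])

```text
time: 30.4
tool_pos: [640.8, -163.1, 189.9]
tcp_rot: [-3.141, 0.001, 0.015]
contact_force: [0.7, -0.2, -0.6]
grip_width: 57.9
```

```bash
python3 -c "
from h import *
o=get_obs();print(o['tool_pos'],o['tcp_rot'],o['grip_width'])
c=get_calibration('wrist');shot('wrist','pics/w12.png')
print(delta([641.4,-164.5,70],0.0157),[w2px('wrist',p,c).round(1).tolist() for p in ([735.7,-162.6,104],)])"
```

```text
[ 640.78046419 -163.12407401  189.88196558] [-3.14053472e+00  1.06248591e-03  1.54582204e-02] 57.9119796064795
[ 0.0014  0.0035  0.3005 -0.0015  0.001  -0.0004] [[259.1, 82.0]]
```

View pics/w12.png

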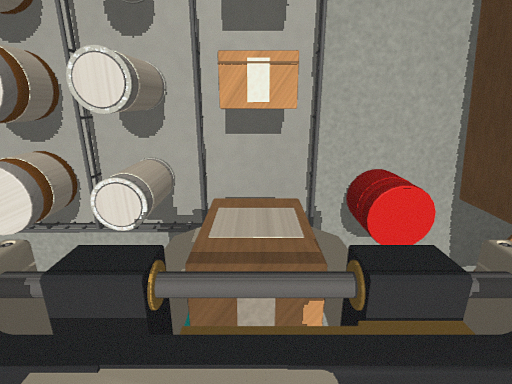

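Emit:
carry_out(moves=[0.001,0.003,0.05,-0.001,0.001,0,0,0.001,0.003,0.12,-0.001,0.001,0,0,0.001,0.003,0.19,-0.001,0.001,0,0,0.001,0.003,0.24,-0.001,0.001,0,0,0.001,0.003,0.275,-0.001,0.001,0,0,0.001,0.003,0.295,-0.001,0.001,0,0,0.001,0.003,0.298,-0.001,0.001,0,0,0.001,0.003,0.298,-0.001,0.001,0,0])

```text
time: 31.25
tool_pos: [641.7, -164.4, 71.8]
tcp_rot: [3.141, -0.001, 0.016]
contact_force: [0.1, -0.1, -2.1]
grip_width: 57.9
```

```bash
python3 -c "
from h import *
o=get_obs();print(o['tool_pos'],o['tcp_rot'],o['grip_width'])
print(delta([641.4,-164.5,66],0.0157))"
```

```text
[ 641.72630047 -164.36702346   71.77355121] [ 3.14138430e+00 -1.18620034e-03  1.55777428e-02] 57.899617227186965
[-0.0008  0.0003  0.0144  0.0004 -0.0023 -0.0002]
```

Emit:
carry_out(moves=[-0.001,0,0.004,0,-0.002,0,0,-0.001,0,0.008,0,-0.002,0,0,-0.001,0,0.012,0,-0.002,0,0,-0.001,0,0.014,0,-0.002,0,0,-0.001,0,0.015,0,-0.002,0,0,-0.001,0,0.015,0,-0.002,0,0,-0.001,0,0.015,0,-0.002,0,0,-0.001,0,0.015,0,-0.002,0,0])

```text
time: 32.05
tool_pos: [641.4, -164.4, 66.4]
tcp_rot: [3.141, -0.001, 0.016]
contact_force: [-1.6, -0.0, 6.0]
grip_width: 58.1
```

Emit:
carry_out(moves=[0,0,0,0,0,0,0.85,0,0,0,0,0,0,0.85,0,0,0,0,0,0,0.85,0,0,0,0,0,0,0.85,0,0,-0.05,0,0,0,0.85,0,0,-0.13,0,0,0,0.85,0,0,-0.22,0,0,0,0.85,0,0,-0.31,0,0,0,0.85])

```text
time: 32.85
tool_pos: [641.1, -164.3, 191.3]
tcp_rot: [3.141, 0.0, 0.016]
contact_force: [1.1, 0.3, 0.2]
grip_width: 78.3
```

```bash
python3 -c "
from h import *
o=get_obs();print(o['tool_pos'],o['tcp_rot'],o['grip_width'],o['contact_force'])
c=get_calibration('wrist');shot('wrist','pics/w13.png')
print(delta([400,-150,300]))"
```

```text
[ 641.11253489 -164.30806401  191.2956651 ] [3.14144093e+00 1.27211874e-04 1.55761942e-02] 78.27674437853696 [1.10027976 0.34711677 0.15567718]
[-0.606  -0.0465 -0.2595]
```

View pics/w13.png

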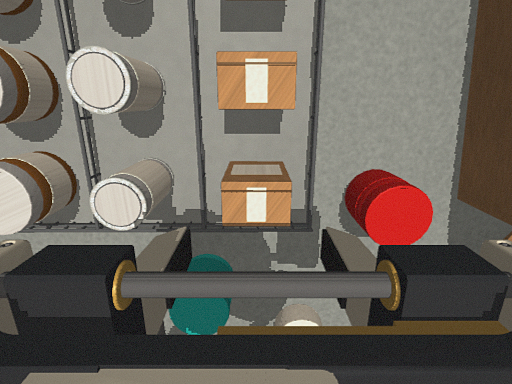

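Carton placed. Now I back away to check from the top.

Emit:
carry_out(moves=[-0.05,0,-0.08,0,0,0,0.85,-0.15,-0.01,-0.14,0,0,0,0.85,-0.26,-0.02,-0.18,0,0,0,0.85,-0.37,-0.03,-0.22,0,0,0,0.85,-0.48,-0.04,-0.25,0,0,0,0.85,-0.56,-0.045,-0.26,0,0,0,0.85,-0.6,-0.045,-0.26,0,0,0,0.85,-0.6,-0.045,-0.26,0,0,0,0.85])

```text
time: 33.7
tool_pos: [401.0, -150.4, 300.8]
tcp_rot: [3.136, -0.011, 0.015]
contact_force: [0.4, 0.1, -0.2]
grip_width: 78.3
```

```bash
python3 -c "
from h import *
shot('top','pics/t3.png');shot('side','pics/s3.png');crop('pics/t3.png','pics/t3c.png',130,60,335,205,3.9)
crop('pics/t3.png','pics/t3d.png',190,140,350,290,4)
"
```

```text
(no output)
```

View pics/t3c.png

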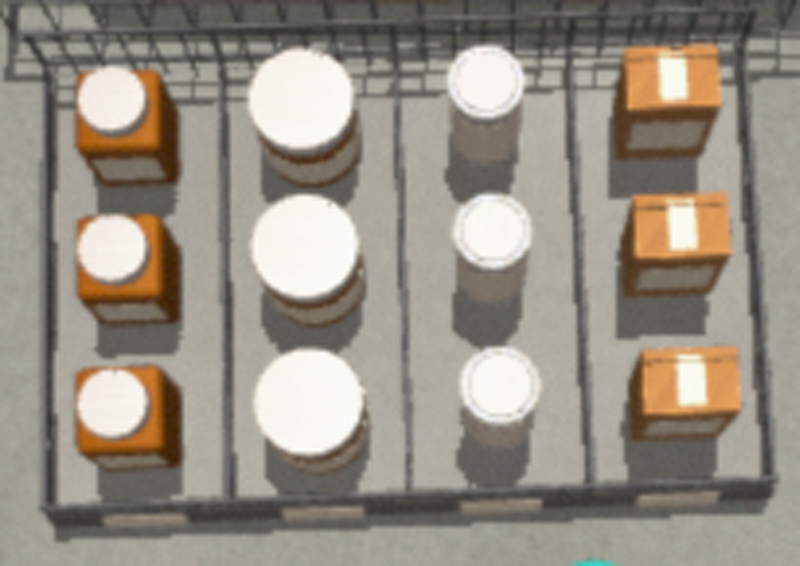

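View pics/s3.png

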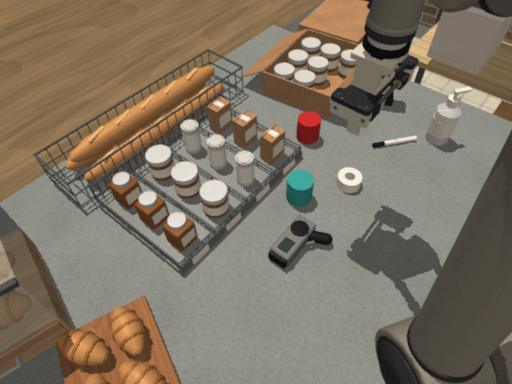

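```bash
python3 - <<'E'
from h import *
g=lambda u,v,z,o=(130,60),s=3.9:px2w("top",(u+.5)/s-.5+o[0],(v+.5)/s-.5+o[1],z)
c,s=np.cos(.0157),np.sin(.0157)
for n,a,b,z in [("honey",(113,248),(113,403),102),("jam",(305,247),(309,402),92),("tin",(492,231),(500,385),106),("rusk",(682,227),(691,380),104)]:
    d=g(*b,z)-g(*a,z);print(n,round(c*d[0]+s*d[1],1),round(-s*d[0]+c*d[1],1))
E
```

```text
honey -95.6 0.4
jam -96.8 -0.2
tin -95.1 -0.8
rusk -94.8 0.4
```

```bash
python3 -c "
from plant import *
print(close_job())"
```

```text
the job is handed in; nothing more can be done
None
```

All four packs now stand upright at the front of their own lanes, and the job is handed in at about 34 s of the 106 s. I moved the jam to the empty rusk lane for a while, then placed the tin, the honey, the jam and the carton in that order.

Last checks, from the top camera, give each pack's step in front of its own kind (should be 95 mm) and how far it is off to the side of the front stock pack:

| Pack | Step (mm) | Sideways (mm) |
|---|---|---|
| Honey | 95.6 | 0.4 |
| Jam | 96.8 | 0.2 |
| Tin | 95.1 | 0.8 |
| Carton | 94.8 | 0.4 |

- **Turned square:** I set the honey jar and the carton down with the gripper at the tray's angle; in the last pictures they look square with those behind them.
- **Left alone:** The ticket printer, the ticket roll and the red and turquoise look-alikes were not touched, and they look unmoved in the last side picture.
- **Disagreement:** The wrist and top cameras differed by about 1–2.5 mm sideways. I took an offset of just under 1 mm for the honey, jam and carton but not for the tin, which was already placed. No check failed.

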